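# Clamp the lid on the glass dish

## Robot

A 7-joint arm with a two-finger parallel gripper is mounted at the origin on the work surface. World frame = base frame: x ahead of the robot, y to its left, z up, the work surface at z = 0. Lengths are in m, angles in rad, forces in N, time in s.
With the tool pointing down it reaches from about 0.4 to 0.85 m from the base axis. Payload 10.4 kg.
Tool frame: the origin (TCP) lies midway between the tips of the shut fingers; the grasp point (between the pads) lies 19 mm behind it; x points along the fingers, z is the direction in which the jaws open and shut, and the axes are right-handed (so a half turn about x gives the same grasp; the last joint's range is limited). The gripper opens to 87 mm and grips with 3 to 60 N. Pads are 19 mm wide; open, the fingers measure 117 mm over their backs; the gripper's body (75 mm by 190 mm) begins 51 mm behind the grasp point.
Start: joints at [1.095, 0.332, -0.065, 1.46, 0.022, 1.35, -0.088], TCP at [0.273, -0.562, 0.183] pointing down, gripper open.
Joint ranges: [-2.6, 2.6], [-0.5, 2.12], [-1.47, 1.34], [0.16, 2.42], [-1.27, 4.41], [0.06, 2.06], [-2.6, 2.6]. Speed limits (rad/s): [2.22, 2.22, 2.79, 2.79, 3.14, 3.14, 3.14].

## Interface

Orientations are given as a unit quaternion [x, y, z, w].
In Python, from bench import read_state, camera, camera_params, close_job gives the robot as it stands.
- The arm moves only by the tool arm_command, never from a script. Its argument "targets" is a list of rows, each a list of 7 numbers: the closure in counts, from 0 (fully open) to 255 (shut), then the shift along the tool's x, y, z in mm, then the turn, a rotation vector about the tool's x, y, z in rad. A call has 1 to 10 rows; each row is the pose to reach, as a shift and turn from the pose commanded when the call began, along the tool's axes at that moment; what a row does not reach only later rows make up. A row lasts 1/10 s, in which the tool goes at most 50 mm and 8.59 degrees, less where a joint would pass 70% of its speed; a pose out of reach is approached as far as the arm can. A call with a gripper value outside its range is refused whole. The fingers move at their own pace and stop on an object; "newtons" is the grip in N (left out, the last holds). Time passes only in rows, so rows that repeat a pose let the fingers close. It gives the time, the measured TCP pose, the force and the opening at its end, in the units of the state.
- read_state(): the state, without advancing time (a new reading comes with each control period).
- camera(name): name is "scene" or "top"; returns the picture (480x640x3 uint8, red, green, blue); there is no depth.
- camera_params(name): a dict with "intrinsics" (3x3 intrinsics, pixels), "dist" ([k1, k2, p1, p2, k3] as OpenCV has them; the pictures are not rectified), "xyz" and "orientation" of the camera in the world. Camera axes: x right, y down, z forward; pixel columns grow to the right and rows downward; lengths in m; the calibration is good to about 2 mm. A picture is of the moment at which its call begins. camera_params takes no time and is no camera call.
- close_job(): hands the job in, once; it reports no verdict.
The state is a dict: "time": time; "joint_positions": joint angles; "joint_vel": joint speeds; "joint_torque": joint torques, N m; "ee_pos": TCP position; "eef_rot": TCP orientation; "ft_force": force on the tool from outside, world axes, zero at the start; "torque": the same for the moment, N m; "width": finger opening in m.
Only numpy, scipy, OpenCV 4.12 (cv2) and the standard library are available. Lean on these libraries where they do the work, as an engineer would, in place of code of your own. Each camera call takes 0.05 s, during which the arm holds its last target.

## Task

Close the quick clamp over the lidded glass dish: with a finger, push the swing strap round across the lid until it is fully home against its stop in the catch, and only then push the cam lever all the way down. Nothing is to be picked up: the lid stays seated as it is, and the bottle, the beaker and the rubber bung stay standing where they are.

Things in the scene. Friction and masses are not known exactly. Their poses are not given: they have to be found in the camera images.
- clamp: The clamp unit, fixed to the bench: white plate 150 x 260 x 16 mm; origin on the bench under the dish's centre, z up. Its +y runs from the strap's pivot post (y = -90 mm, 124 mm high) over the dish to the catch; the strap swings in from its -x side. The glass dish is 100 mm across; with the lid on, the flat lid top is 78 mm above the bench.
- strap (a joint): Angle of the swing strap about the upright axis of the pivot post, rad: 0 = across the lid, along the unit's +y, nose in the catch, against the stop; grows to at most 1.6 as it swings open towards the unit's -x side (counter-clockwise from above). It stays where it is left; friction about 0.15 N m.
- strap_pivot (a point): On the strap's pivot axis, at mid height of the strap (103 mm above the bench).
- strap_mid (a point): Centre of the strap's section, 90 mm from the pivot axis. The strap is an aluminium bar 24 mm wide and 22 mm tall (92 to 114 mm above the bench), reaching 178 mm from the pivot, with a 36 mm round rubber foot under this point down to 81 mm. Its y axis points to the nose; the face to push is 12 mm to its -x side. The lid top is 14 mm below the bar.
- lever (a joint): Angle of the cam lever, rad: 0 = up (75 degrees above level), 1.309 = fully down, level, pointing along the unit's +y, outward from the dish. It turns about a level axis along the unit's x; friction about 0.22 N m; it stays where it is left.
- lever_hinge (a point): On the cam lever's hinge axis, 134 mm above the bench, at y = +92 mm of the unit.
- lever_pad (a point): Middle of the face to push of the lever's black thumb pad (it faces the dish and up while raised, straight up when down), 90 mm from the hinge axis along the lever, 6 mm off its centre line. The pad is 26 mm wide, 44 mm long (68 to 112 mm from the hinge), 12 mm thick; when down, its face is 140 mm above the bench.
- lid_center (a point): Centre of the loose steel lid's flange, a plain disc 110 mm across and 10 mm thick that lies on the dish with a spigot inside it, 73 mm above the bench.
- bottle_center (a point): Half-way up the standing amber bottle, 58 mm across, 130 mm tall; leave alone.
- beaker_center (a point): Half-way up the standing open glass beaker, 64 mm across, 85 mm tall; leave alone.
- bung_center (a point): Half-way up the standing rubber bung, 36 to 46 mm across, 36 mm tall; leave alone.
- catch (a point): Top centre of the steel catch post (section 34 x 18 mm), 120 mm above the bench, at y = +107 mm of the unit. On its dish side, a stop wall on the unit's +x side ends the strap's swing; two cheeks up to 146 mm high on it carry the cam lever.

How it is judged:
By the outcome, as a careful person would: the job done as asked, in the order asked, and still so for the second after the job is handed in, with the robot touching nothing.
It also fails if it takes over 48 s, if anything falls off the work surface, if the arm or the gripper's body presses on something with over 40 N, if the wrist force passes 120 N, or if a joint passes its speed limit or range.

## Working session

There is one attempt and no reset: what is moved stays moved. The work goes in short steps, Python scripts to look and compute and a tool call to move; the robot and the scene stay as the last step left them, time stands still between calls to the robot, and variables do not carry over. Pictures are saved under pics/ and viewed, and the job is handed in when it is done.

Besides the shell and the picture viewer there is one more tool, called after "Emit:" as name(argument=value, ...) on one line, values as JSON. arm_command: Moves the arm, as the interface text tells. Its arguments: {"type":"object","properties":{"targets":{"type":"array"},"newtons":{"type":"number"}},"required":["targets"]}

```bash
mkdir -p pics; ls
python3 - <<'E'
from bench import *
import cv2
for n in("scene","top"):
    im=camera(n); cv2.imwrite(f"pics/{n}0.png",im[:,:,::-1]); print(camera_params(n))
print(read_state())
E
```

```text
pics
{'intrinsics': array([[624.75658042,   0.        , 330.42172415],
       [  0.        , 624.75658042, 236.40006357],
       [  0.        ,   0.        ,   1.        ]]), 'dist': array([-0.13134544,  0.        ,  0.        ,  0.        ,  0.        ]), 'xyz': array([ 0.92016757, -0.36680096,  0.89282452]), 'orientation': array([ 0.89166084,  0.34907722, -0.1016071 , -0.26974439])}
{'intrinsics': array([[466.7431425 ,   0.        , 319.56531142],
       [  0.        , 466.7431425 , 235.79680494],
       [  0.        ,   0.        ,   1.        ]]), 'dist': array([0.02807606, 0.        , 0.        , 0.        , 0.        ]), 'xyz': array([ 0.50693454, -0.02147893,  0.90907567]), 'orientation': array([ 0.71181889, -0.69897515,  0.0439472 , -0.05306844])}
{'time': 0.1, 'joint_positions': array([ 1.09540647,  0.33281017, -0.06472182,  1.46086457,  0.02161714,
        1.34990733, -0.08849189]), 'joint_vel': array([ 7.39213058e-04, -2.18887537e-03, -1.48787781e-04, -2.16799043e-03,
       -1.62949831e-04,  6.07201276e-05,  2.60456396e-04]), 'joint_torque': array([ 1.62360662e-03, -6.24542928e+01,  2.45728955e-02, -3.90716493e+01,
       -6.14654948e-02,  3.66008235e-02,  1.79574431e-05]), 'ee_pos': array([ 0.27324589, -0.56165476,  0.18222921]), 'eef_rot': array([ 0.37521394,  0.59988346, -0.37477084,  0.5990836 ]), 'ft_force': array([-0.38051298, -0.13926723,  0.03838728]), 'torque': array([-0.00997933,  0.04293356,  0.02422159]), 'width': 0.08727769878427637}
```

View pics/scene0.png

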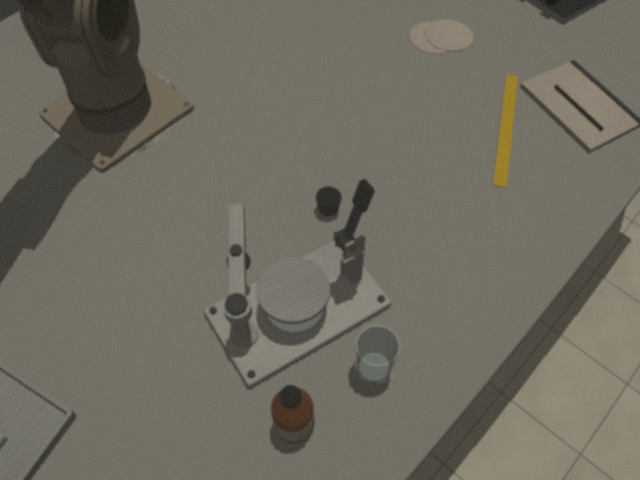

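View pics/top0.png

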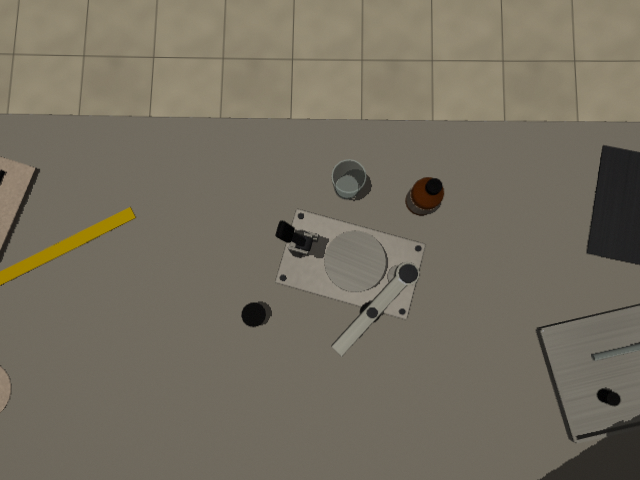

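The top view shows the pivot cap at about (408,272), the strap nose at (338,350), the lever at (285,232)–(310,245), and plate screws near the four corners. The beaker, bottle and bung sit clear of the plate. Next I'll measure the unit frame.

```bash
cat > h.py <<'E'
import numpy as np, cv2
from bench import *
from scipy.spatial.transform import Rotation as R
def ray(n,uv):
    p=camera_params(n); q=cv2.undistortPoints(np.array([[uv]],float),p['intrinsics'],p['dist'])[0,0]
    return p['xyz'],R.from_quat(p['orientation']).apply([q[0],q[1],1])
def plane(n,uv,z):
    o,d=ray(n,uv); return o+d*(z-o[2])/d[2]
def tri(a,b):
    o1,d1=ray('scene',a);o2,d2=ray('top',b)
    s=np.linalg.lstsq(np.c_[d1,-d2],o2-o1,rcond=None)[0]
    p,q=o1+s[0]*d1,o2+s[1]*d2
    return (p+q)/2,np.linalg.norm(p-q)
def proj(n,P):
    p=camera_params(n); r=R.from_quat(p['orientation']).inv()
    return cv2.projectPoints(np.atleast_2d(P).astype(float),r.as_rotvec(),r.apply(-p['xyz']),p['intrinsics'],p['dist'])[0][:,0]
E
python3 - <<'E'
import cv2
a=cv2.imread('pics/top0.png')[190:370,220:450]; cv2.imwrite('pics/tc.png',cv2.resize(a,None,fx=3.4,fy=3.3,interpolation=cv2.INTER_CUBIC))
a=cv2.imread('pics/scene0.png')[160:390,190:410]; cv2.imwrite('pics/sc.png',cv2.resize(a,None,fx=2.6,fy=2.6,interpolation=cv2.INTER_CUBIC))
E
```

```text
(no output)
```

View pics/tc.png

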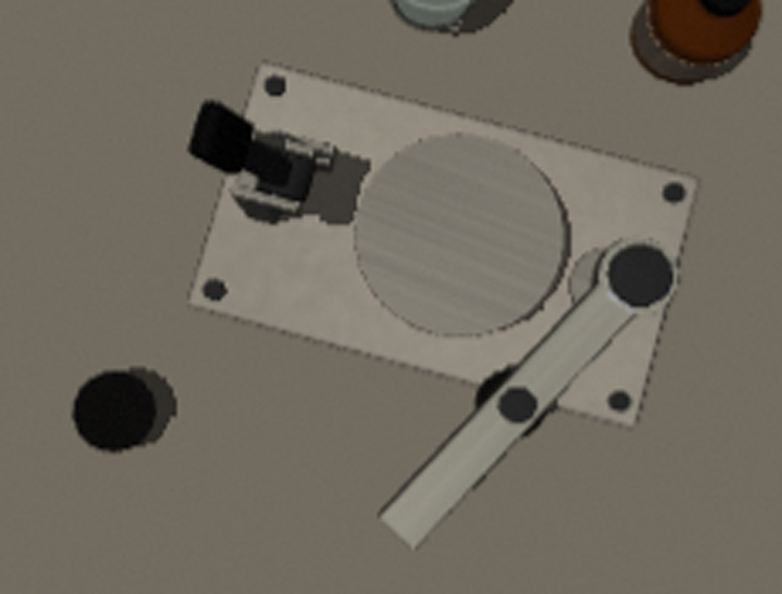

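View pics/sc.png

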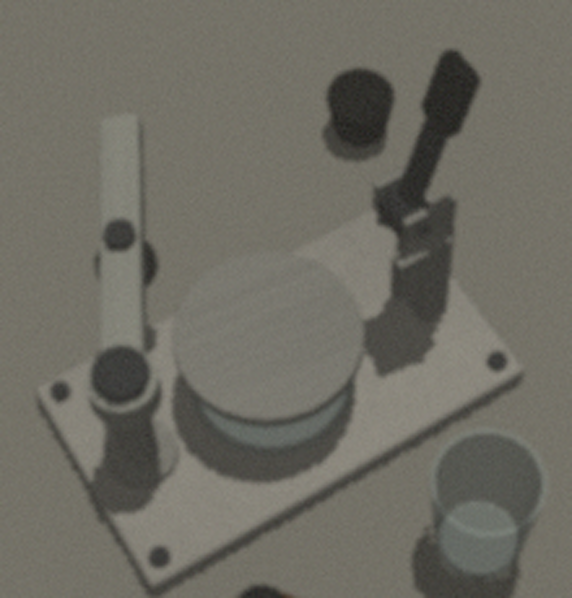

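The crops show the four plate screws, pivot cap, strap knob, nose corners and lever pad clearly. I'll triangulate those.

```bash
cat >> h.py <<'E'
T=lambda x,y:(220+(x+.5)/3.4-.5,190+(y+.5)/3.3-.5)
S=lambda x,y:(190+(x+.5)/2.6-.5,160+(y+.5)/2.6-.5)
E
python3 - <<'E'
from h import *
np.set_printoptions(precision=4,suppress=True)
print(read_state()['time'])
scr=[plane('top',T(*p),.016) for p in[(275,85),(673,192),(619,401),(214,290)]]
print(np.array(scr))
c=np.mean(scr,0); yd=(scr[0]+scr[3]-scr[1]-scr[2])[:2]; yd/=np.linalg.norm(yd); xd=np.array([yd[1],-yd[0]])
print('c',c,'y',yd,'yaw',np.arctan2(yd[1],yd[0]))
for nm,s,t in [('scrL',(60,392),(619,401)),('scrB',(159,557),(673,192)),('scrR',(497,361),(275,85)),('pivcap',(120,374),(640,275)),('knob',(119,235),(517,405))]:
    P,e=tri(S(*s),T(*t)); print(nm,P,e,'unit',(P[:2]-c[:2])@xd,(P[:2]-c[:2])@yd)
for nm,P in [('piv',plane('top',T(640,275),.124)),('lid',plane('top',T(462,235),.078)),('nose',(plane('top',T(380,516),.114)+plane('top',T(414,548),.114))/2),
  ('lidS',plane('scene',S(268,338),.078)),('pivS',plane('scene',S(120,374),.124)),('noseS',(plane('scene',S(101,118),.114)+plane('scene',S(137,116),.114))/2),
  ('bung',plane('top',T(115,411),.036))]:
    print(nm,P,'unit',(P[:2]-c[:2])@xd,(P[:2]-c[:2])@yd)
# pad: 
P,e=tri(S(452,92),T(220,138));print('pad',P,e,'unit',(P[:2]-c[:2])@xd,(P[:2]-c[:2])@yd)
s=read_state();r=R.from_quat(s['eef_rot']).as_matrix();print(r)
E
```

```text
0.1
[[ 0.6696  0.029   0.016 ]
 [ 0.6102 -0.1972  0.016 ]
 [ 0.4897 -0.1661  0.016 ]
 [ 0.5486  0.0603  0.016 ]]
c [ 0.5795 -0.0685  0.016 ] y [0.2529 0.9675] yaw 1.3151711357418925
scrL [ 0.4906 -0.1649  0.0174] 0.002621206943597804 unit -0.06170440134302542 -0.1157418137119969
scrB [ 0.6106 -0.1961  0.0177] 0.0018328224131923105 unit 0.06232780914038134 -0.11562481007622794
scrR [0.67   0.0298 0.0185] 0.002503265429997211 unit 0.06265716699602354 0.11799190703979728
pivcap [ 0.5561 -0.1592  0.1194] 0.0024178457275187497 unit 0.0002786332680702608 -0.09366129485471497
knob [ 0.4894 -0.0989  0.1167] 0.0024614321893227068 unit -0.0795120306316515 -0.052169793356243124
piv [ 0.5551 -0.1593  0.124 ] unit -0.0006989863467173618 -0.09406032254641598
lid [ 0.5777 -0.0746  0.078 ] unit -0.00022515532900308356 -0.006362081394081543
nose [ 0.4245 -0.0418  0.114 ] unit -0.1567870388042273 -0.013341759892231988
lidS [ 0.5823 -0.0737  0.078 ] unit 0.004051937452856164 -0.004327349414192214
pivS [ 0.5591 -0.1595  0.124 ] unit 0.0032447331667777787 -0.09324003772173246
noseS [ 0.4272 -0.0406  0.114 ] unit -0.15437461079321385 -0.011532975534019184
bung [0.4793 0.1102 0.036 ] unit -0.14218727680464438 0.14753087837621898
pad [0.6087 0.0423 0.2205] 0.003267085957015394 unit 0.00022310357854983878 0.11452495624657981
[[-0.0006  0.8992  0.4375]
 [ 0.0011  0.4375 -0.8992]
 [-1.     -0.0001 -0.0013]]
```

```bash
cat >> h.py <<'E'
np.set_printoptions(precision=1,suppress=True)
yd=np.array([0.2529,0.9675]);xd=np.array([.9675,-.2529]);PIV=np.array([.5572,-.1594]);O=PIV+.09*yd
def U(x,y,z): return np.r_[O+x*xd+y*yd,z]
def st(th,r,gap,z):
    d=15*abs(np.cos(th))+9.5*abs(np.sin(th))
    s=np.array([-np.sin(th),np.cos(th)]);n=np.array([-np.cos(th),-np.sin(th)])
    u=np.array([0,-.09])+r*s+(.012+d/1000+gap)*n
    return U(*u,z)
def cmd(P,pos,rot):  # shift in tool mm
    return R.from_quat(rot).inv().apply(P-pos)*1000
def turn(rot):
    Rt=np.c_[[0,0,-1],np.cross(np.r_[xd,0],[0,0,-1]),np.r_[xd,0]]
    return (R.from_quat(rot).inv()*R.from_matrix(Rt)).as_rotvec()
E
python3 - <<'E'
from h import *
s=read_state()
for z in(.25,.1):
  P=st(1.094,.1,.018,z);print(P*1000,cmd(P,s['ee_pos'],s['eef_rot']))
np.set_printoptions(precision=4)
print(turn(s['eef_rot']))
E
```

```text
[ 452.5 -126.2  250. ] [ -67.4  351.7 -313.2]
[ 452.5 -126.2  100. ] [  82.6  351.7 -313. ]
[-0.8623 -0.0012 -0.0005]
```

Emit:
arm_command(targets=[[255, -30, 0, 0, 0, 0, 0], [255, -67, 30, -27, -0.1, 0, 0], [255, -67, 70, -62, -0.2, 0, 0], [255, -67, 110, -98, -0.3, 0, 0], [255, -67, 150, -134, -0.4, 0, 0], [255, -67, 190, -169, -0.5, 0, 0], [255, -67, 230, -205, -0.6, 0, 0], [255, -67, 270, -240, -0.7, 0, 0], [255, -67, 310, -276, -0.8, 0, 0], [255, -67, 352, -313, -0.862, 0, 0]], newtons=20)

```text
time: 1.1
ee_pos: [0.4401, -0.1563, 0.2499]
eef_rot: [0.089, 0.701, -0.089, 0.701]
ft_force: [0.1, -0.7, -0.3]
width: 0.015
```

Emit:
arm_command(targets=[[255, 0, 0, 0, 0, 0, 0], [255, 0, 0, 0, 0, 0, 0], [255, 0, 0, 0, 0, 0, 0]])

```text
time: 1.4
ee_pos: [0.4394, -0.1594, 0.2497]
eef_rot: [0.091, 0.701, -0.091, 0.701]
ft_force: [-0.9, -0.8, -0.5]
width: 0.0009
```

Run:
```python
from h import *
cv2.imwrite('pics/t1.png',camera('top')[:,:,::-1]);cv2.imwrite('pics/s1.png',camera('scene')[:,:,::-1])
s=read_state();print(s['time'],s['ee_pos']*1000,s['width'],s['ft_force'],R.from_quat(s['eef_rot']).as_matrix(),turn(s['eef_rot'])*1000)
P=st(1.094,.1,.018,.1);print(cmd(P,s['ee_pos'],s['eef_rot']))
```

```text
1.5 [ 439.4 -159.6  249.7] 0.00045313152099597 [ 0.6 -0.1 -0. ] [[-0.   0.3  1. ]
 [ 0.   1.  -0.3]
 [-1.  -0.  -0. ]] [-3.  -0.4  0.1]
[149.7  35.6   4.3]
```

View pics/s1.png

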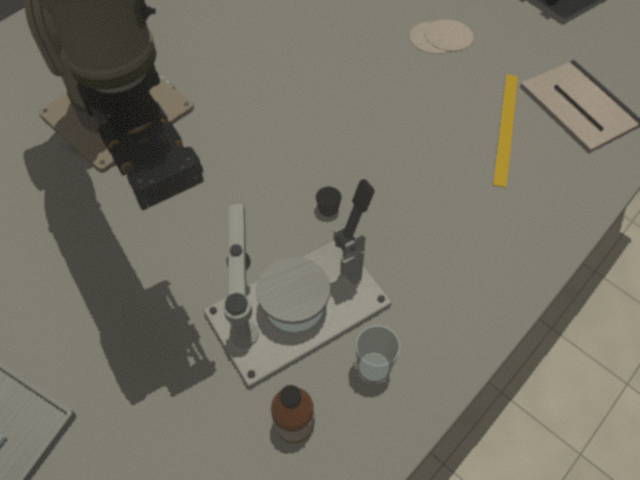

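The hand shows at the upper left (about 165,180), with the fingers hidden below it. I'll check its projection and the top view.

Run:
```python
from h import *
s=read_state()
for n in('scene','top'): print(n,proj(n,[s['ee_pos'],s['ee_pos']+[0,0,.08]]))
```

```text
scene [[161.7 201.9]
 [147.5 161.7]]
top [[424.9 352.2]
 [439.1 359.6]]
```

View pics/t1.png

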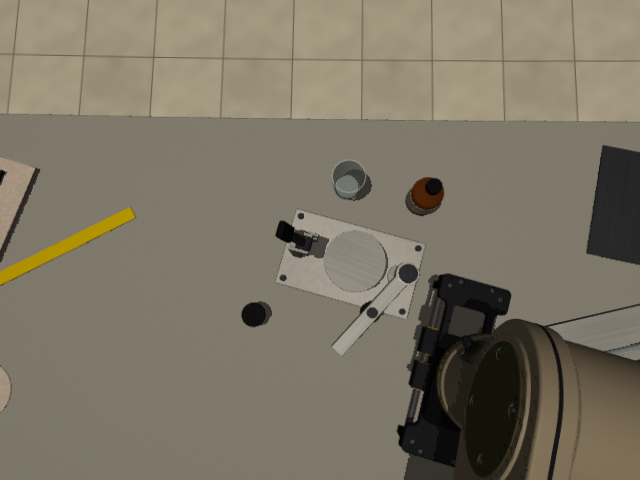

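The top view shows the hand on the pivot side of the strap, with its long axis along unit x, and everything undisturbed. Descending to push height.

Emit:
arm_command(targets=[[255, 40, 0, 2, 0, 0, 0], [255, 80, 0, 4, 0, 0, 0], [255, 115, 0, 4, 0, 0, 0], [255, 140, 10, 4, 0, 0, 0], [255, 150, 25, 4, 0, 0, 0], [255, 150, 35, 4, 0, 0, 0], [255, 150, 35, 4, 0, 0, 0]])

```text
time: 2.2
ee_pos: [0.4531, -0.1248, 0.1004]
eef_rot: [0.09, 0.701, -0.09, 0.702]
ft_force: [-0.5, -0.8, 0.4]
width: 0.0006
```

Run:
```python
from h import *
s=read_state();print(s['time'],s['ee_pos']*1000,s['ft_force'],turn(s['eef_rot'])*1000)
for th,g in [(1.094,.003),(1,0),(.9,0),(.8,0),(.7,0),(.6,0),(.5,0),(.4,0),(.3,0),(.2,0),(.1,0),(.05,0),(0,0),(-.05,0)]:
  print(th,cmd(st(th,.1,g,.1),s['ee_pos'],s['eef_rot']))
```

```text
2.2 [ 453.1 -124.8  100.4] [-0.5 -0.8  0.4] [ 0.5  0.4 -0.3]
1.094 [ 0.5 11.8  6.7]
1 [ 0.5 23.2 10.1]
0.9 [ 0.5 32.4 13.3]
0.8 [ 0.5 41.5 17.4]
0.7 [ 0.5 50.2 22.4]
0.6 [ 0.5 58.6 28.5]
0.5 [ 0.5 66.3 35.5]
0.4 [ 0.5 73.4 43.4]
0.3 [ 0.5 79.7 52.1]
0.2 [ 0.5 85.1 61.6]
0.1 [ 0.5 89.5 71.8]
0.05 [ 0.5 91.3 77.1]
0 [ 0.5 92.8 82.5]
-0.05 [ 0.5 94.  87.1]
```

Emit:
arm_command(targets=[[255, 0, 12, 7, 0, 0, 0], [255, 0, 18, 8, 0, 0, 0], [255, 0, 23, 10, 0, 0, 0], [255, 0, 28, 12, 0, 0, 0], [255, 0, 32, 13, 0, 0, 0], [255, 0, 37, 15, 0, 0, 0], [255, 0, 41, 17, 0, 0, 0], [255, 0, 46, 20, 0, 0, 0], [255, 0, 50, 22, 0, 0, 0], [255, 0, 50, 22, 0, 0, 0]])

```text
time: 3.2
ee_pos: [0.487, -0.0819, 0.0999]
eef_rot: [0.09, 0.701, -0.09, 0.701]
ft_force: [0.7, 0.1, -0.1]
width: 0.0003
```

Run:
```python
from h import *
cv2.imwrite('pics/t2.png',camera('top')[:,:,::-1]);cv2.imwrite('pics/s2.png',camera('scene')[:,:,::-1])
s=read_state();print(s['time'],s['ee_pos']*1000,s['ft_force'])
```

```text
3.3 [486.6 -82.5  99.9] [ 1.4 -0.6  0.4]
```

View pics/s2.png

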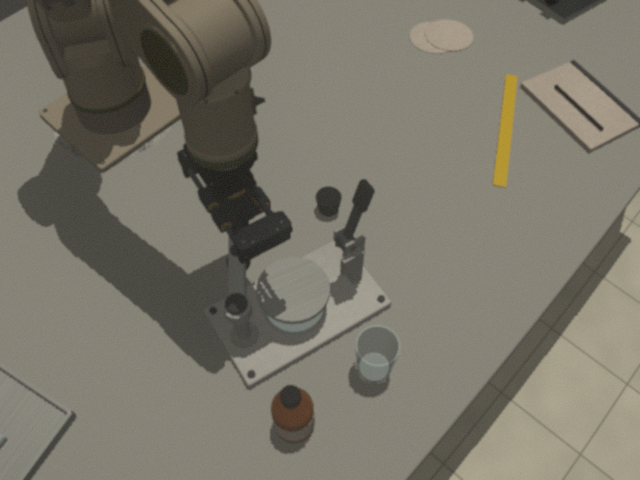

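View pics/t2.png

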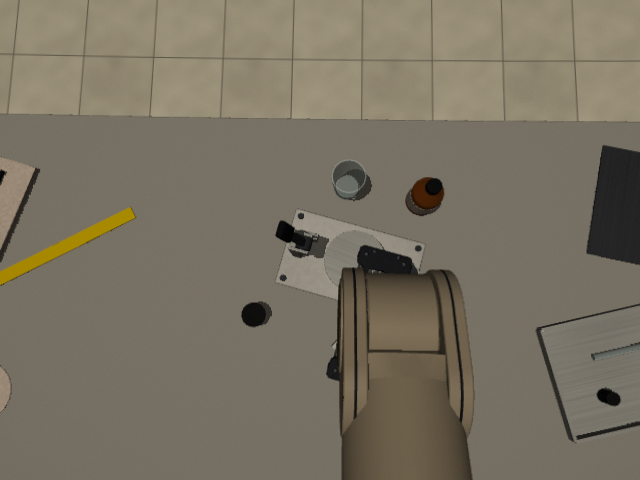

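Run:
```python
import cv2
a=cv2.imread('pics/s2.png')[140:360,180:400]; cv2.imwrite('pics/sc2.png',cv2.resize(a,None,fx=2.7,fy=2.7,interpolation=cv2.INTER_CUBIC))
from h import *
for th in (1.094,.7,.4): print(proj('scene',[U(-r*np.sin(th),-.09+r*np.cos(th),.114) for r in(.03,.1,.178)]).tolist())
```

```text
[[235.56695316202388, 287.1992481706356], [235.0009234177586, 245.9165633075204], [234.5371687343483, 203.7533422306165]]
[[243.68069860123103, 287.99766090089645], [261.01220564061344, 248.32234905906427], [278.88619952584037, 207.60010496080912]]
[[249.15273401909332, 290.44919794220596], [278.80264559415554, 255.8893972961392], [309.6485236158859, 219.9963412304246]]
```

View pics/sc2.png

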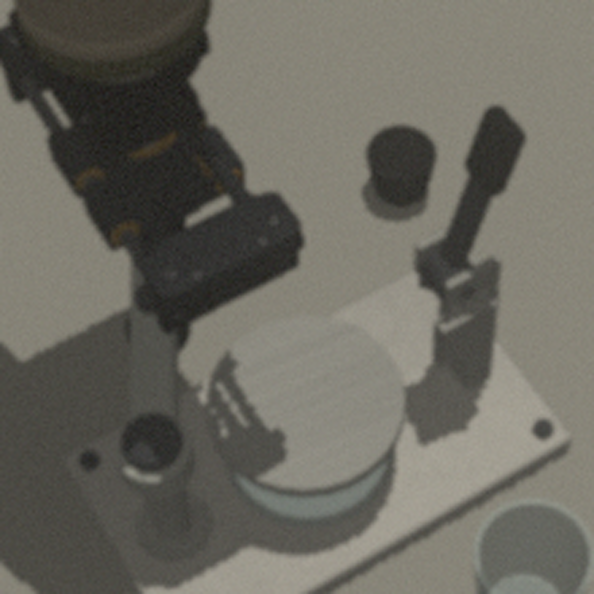

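Run:
```python
from h import *
s=read_state();e=s['ee_pos']
for n in('scene',): print((proj(n,[e,e+[0,0,.03],e+[0,0,.07],U(0,-.09,.124)])-[180,140])*2.7)
a=cv2.imread('pics/s2.png')[200:320,200:320].astype(float); b=cv2.imread('pics/s1.png')[200:320,200:320].astype(float)
c=np.hstack([a,b]);cv2.imwrite('pics/z.png',cv2.resize(np.clip(c*1.6,0,255).astype(np.uint8),None,fx=3.3,fy=3.3,interpolation=cv2.INTER_CUBIC))
```

```text
[[169.2 292.4]
 [163.1 262.8]
 [154.5 220.7]
 [148.5 439.2]]
```

View pics/z.png

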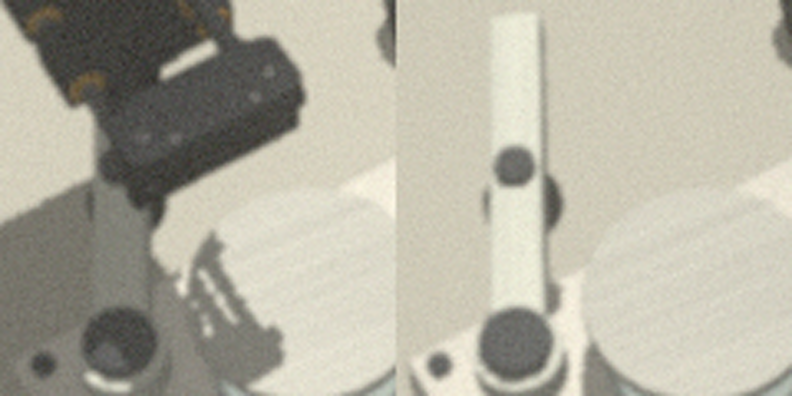

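Run:
```python
from h import *
s=read_state();e=s['ee_pos']
X=np.r_[xd,0];Y=np.r_[yd,0]
for z in (.07,.1,.14):
  print(z,[( (proj('scene',[e+.095*X+k*.0375*Y+[0,0,z]])[0]-200)*3.3).round() for k in(-1,1)], [proj('top',[e+.095*X+k*.0375*Y+[0,0,z]])[0].round() for k in(-1,1)])
a=cv2.imread('pics/s2.png')[160:300,160:320]
cv2.imwrite('pics/z2.png',cv2.resize(np.clip(a*3.0,0,255).astype(np.uint8),None,fx=4.2,fy=4.2,interpolation=cv2.INTER_CUBIC))
```

```text
0.07 [array([152., 277.]), array([312., 192.])] [array([402., 262.]), array([357., 250.])]
0.1 [array([143., 239.]), array([309., 152.])] [array([406., 261.]), array([358., 247.])]
0.14 [array([132., 185.]), array([304.,  96.])] [array([410., 258.]), array([360., 244.])]
```

View pics/z2.png

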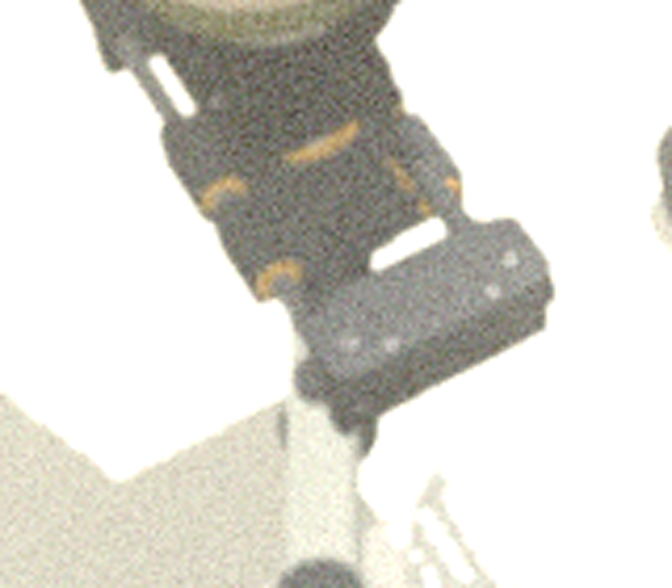

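Run:
```python
import cv2,numpy as np
a=cv2.imread('pics/t2.png')[225:385,310:450]
cv2.imwrite('pics/z3.png',cv2.resize(np.clip(a*2.5,0,255).astype(np.uint8),None,fx=3.7,fy=3.7,interpolation=cv2.INTER_CUBIC))
```

```text
(no output)
```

View pics/z3.png

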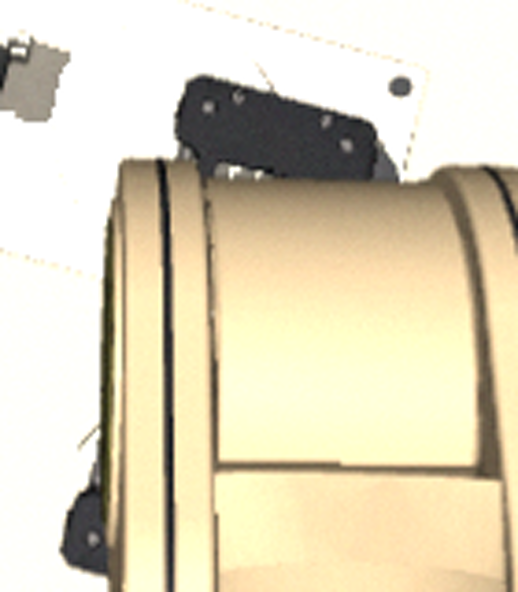

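Run:
```python
from h import *
s=read_state();e=s['ee_pos']
for a,b in [((350,343),(346,145)),((390,343),(326,121)),((490,292),(238,97)),((512,258),(208,106))]:
  P,r=tri((160+a[0]/4.2-.4,160+a[1]/4.2-.4),(310+b[0]/3.7-.4,225+b[1]/3.7-.4)); print(P*1000,r*1000,((P-e)[:2]@xd)*1000,((P-e)[:2]@yd)*1000)
```

```text
[ 560.7 -129.9  250. ] 1.892470804539551 83.74985882589313 -27.014811697842383
[ 569.7 -122.2  250.8] 1.961348891592612 90.50041522114206 -17.30432830470503
[578.2 -89.  250. ] 1.2747716917723864 90.3009578604316 16.914880522724836
[574.7 -77.  251.5] 2.375442962335458 83.91352125862133 27.645306090858988
```

The strap has not moved: its knob is still at scene (235,250), and the nose is at top (335,345). Yet the state puts the TCP past the strap's centre line with no force on it. Triangulated marks on the hand put it where the state says laterally. I'll lift, turn the hand so the scene camera can see the fingers, and look.

Emit:
arm_command(targets=[[255, -40, 0, 0, 0, 0, 0], [255, -80, 0, 0, 0, 0, 0], [255, -100, 0, 0, -0.14, 0, 0], [255, -100, 0, 0, -0.28, 0, 0], [255, -100, 0, 0, -0.42, 0, 0], [255, -100, 0, 0, -0.56, 0, 0], [255, -100, 0, 0, -0.7, 0, 0], [255, -100, 0, 0, -0.84, 0, 0], [255, -100, 0, 0, -0.98, 0, 0], [255, -100, 0, 0, -1.1, 0, 0]])

```text
time: 4.3
ee_pos: [0.4864, -0.0829, 0.1999]
eef_rot: [-0.291, 0.644, 0.291, 0.644]
ft_force: [-0.0, 0.8, -0.2]
width: 0.0005
```

Run:
```python
from h import *
im=camera('scene')[:,:,::-1];cv2.imwrite('pics/s3.png',im)
a=im[100:300,140:340];cv2.imwrite('pics/z4.png',cv2.resize(np.clip(a*2.,0,255).astype(np.uint8),None,fx=3,fy=3,interpolation=cv2.INTER_CUBIC))
s=read_state();e=s['ee_pos'];print(s['time'],e*1000,s['ft_force'],s['width'])
print((proj('scene',[e,e+[0,0,.02],e+[0,0,.07]])-[140,100])*3)
```

```text
4.35 [486.4 -82.9 199.9] [0.1 0.4 0.7] 0.0006977981895011815
[[283.3 327.9]
 [277.9 301.7]
 [263.8 231.5]]
```

View pics/z4.png

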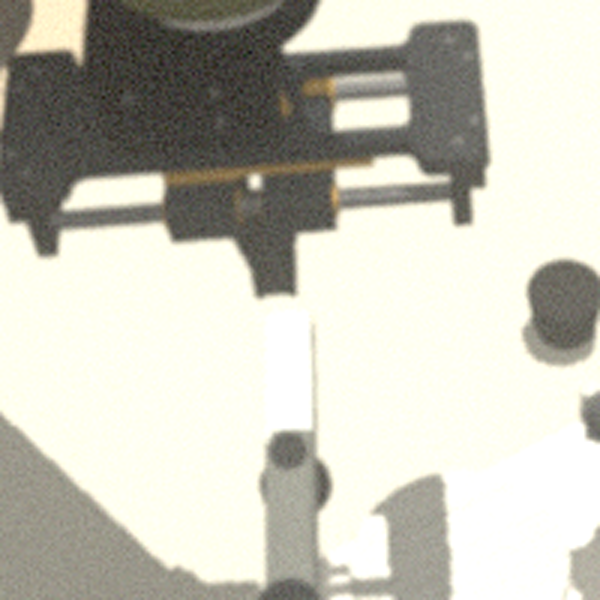

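Run:
```python
import cv2,numpy as np
im=cv2.imread('pics/s3.png');b=cv2.imread('pics/s1.png')
c=np.hstack([im[180:240,205:265],b[180:240,205:265]]);cv2.imwrite('pics/z5.png',cv2.resize(np.clip(c*1.3,0,255).astype(np.uint8),None,fx=6.6,fy=6.6,interpolation=cv2.INTER_CUBIC))
```

```text
(no output)
```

View pics/z5.png

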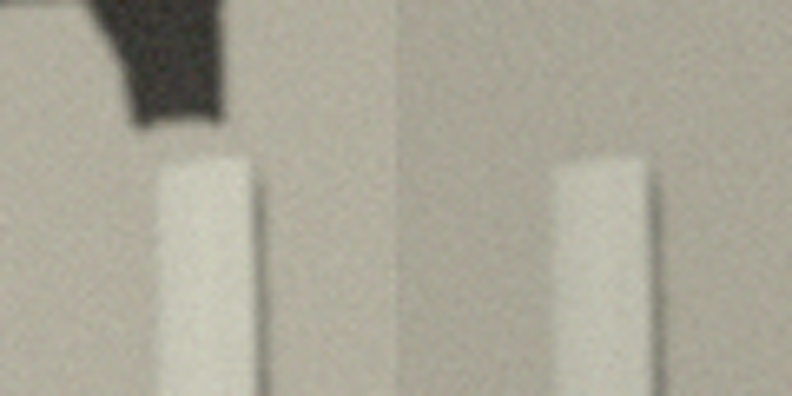

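The fingers in fact end at pixel (232,198), about 22 mm above the reported TCP (234,209). So at a reported z of 0.100 the tip passed over the strap. I'll use a tip offset of about 22 mm, go back to the start side, and work at a reported z of about 0.082.

```bash
sed -i 's/d=15\*.*$/d=9.5*(abs(np.cos(th))+abs(np.sin(th)))/' h.py
python3 - <<'E'
from h import *
s=read_state()
print(cmd(st(1.094,.1,.020,.2),s['ee_pos'],s['eef_rot']),turn(s['eef_rot'])*1000)
E
```

```text
[ -0.1  -2.8 -54.4] [1111.7   -0.2    0.3]
```

Emit:
arm_command(targets=[[255, 0, 0, -15, 0.14, 0, 0], [255, 0, -1, -30, 0.28, 0, 0], [255, 0, -2, -45, 0.42, 0, 0], [255, 0, -3, -55, 0.56, 0, 0], [255, 0, -3, -55, 0.7, 0, 0], [255, 0, -3, -55, 0.84, 0, 0], [255, 0, -3, -55, 0.98, 0, 0], [255, 0, -3, -55, 1.11, 0, 0], [255, 0, -3, -55, 1.11, 0, 0], [255, 0, -3, -55, 1.11, 0, 0]])

```text
time: 5.35
ee_pos: [0.4522, -0.1258, 0.1999]
eef_rot: [0.093, 0.701, -0.093, 0.701]
ft_force: [0.3, -0.7, 1.0]
width: 0.0002
```

Emit:
arm_command(targets=[[255, 30, 0, 0, 0, 0, 0], [255, 60, 0, 0, 0, 0, 0], [255, 90, 0, 0, 0, 0, 0], [255, 110, 0, 0, 0, 0, 0], [255, 118, 0, 0, 0, 0, 0], [255, 118, 0, 0, 0, 0, 0]])

```text
time: 5.95
ee_pos: [0.4517, -0.1255, 0.0814]
eef_rot: [0.093, 0.701, -0.093, 0.7]
ft_force: [-0.2, 0.8, 0.4]
width: 0.0004
```

Run:
```python
from h import *
s=read_state();print(s['time'],s['ee_pos']*1000,s['ft_force'],turn(s['eef_rot'])*1000)
for th,g in [(1.094,.003),(1,0),(.9,0),(.8,0),(.7,0),(.6,0),(.5,0),(.4,0),(.3,0),(.2,0),(.1,0),(.05,0),(0,0),(-.05,0)]:
  print(th,cmd(st(th,.1,g,.082),s['ee_pos'],s['eef_rot']))
```

```text
5.95 [ 451.7 -125.5   81.4] [-0.2  0.8  0.4] [-8.9 -1.5 -0.2]
1.094 [-0.6 15.2  8.8]
1 [-0.6 26.9 12.6]
0.9 [-0.6 36.4 16.2]
0.8 [-0.6 45.5 20.7]
0.7 [-0.7 54.3 26.3]
0.6 [-0.7 62.5 32.8]
0.5 [-0.7 70.1 40.2]
0.4 [-0.7 76.9 48.4]
0.3 [-0.7 82.9 57.5]
0.2 [-0.7 87.9 67.2]
0.1 [-0.7 91.9 77.5]
0.05 [-0.7 93.4 82.8]
0 [-0.7 94.7 88.2]
-0.05 [-0.7 95.7 92.8]
```

Emit:
arm_command(targets=[[255, 0, 15, 9, 0, 0, 0], [255, 0, 21, 11, 0, 0, 0], [255, 0, 27, 13, 0, 0, 0], [255, 0, 32, 14, 0, 0, 0], [255, 0, 36, 16, 0, 0, 0], [255, 0, 41, 18, 0, 0, 0], [255, 0, 45, 21, 0, 0, 0], [255, 0, 50, 23, 0, 0, 0], [255, 0, 54, 26, 0, 0, 0], [255, 0, 54, 26, 0, 0, 0]])

```text
time: 6.95
ee_pos: [0.4921, -0.0798, 0.0819]
eef_rot: [0.094, 0.701, -0.093, 0.701]
ft_force: [-0.6, 0.1, -0.3]
width: 0.0007
```

Run:
```python
from h import *
im=camera('scene')[:,:,::-1];cv2.imwrite('pics/s6.png',im)
a=im[160:320,180:380];cv2.imwrite('pics/z6.png',cv2.resize(np.clip(a*1.6,0,255).astype(np.uint8),None,fx=3.3,fy=3.3,interpolation=cv2.INTER_CUBIC))
s=read_state();e=s['ee_pos'];print(s['time'],e*1000,s['ft_force'],s['torque'])
```

```text
7.0 [491.7 -80.1  81.9] [-0.9 -0.2 -0.3] [-0.  -0.1 -0. ]
```

View pics/z6.png

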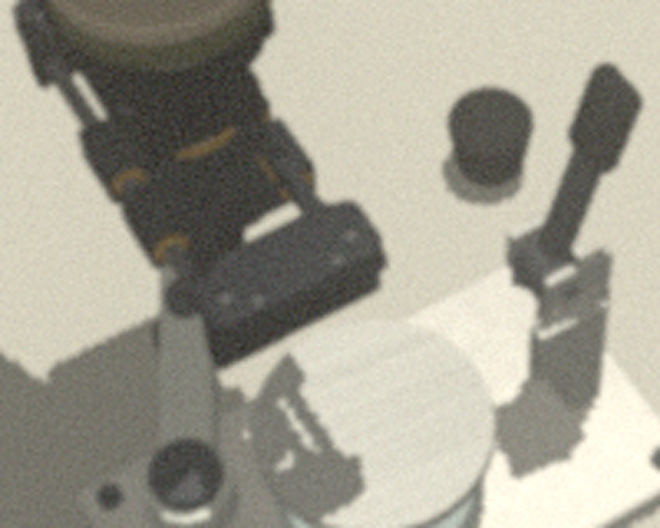

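The knob is still at (235,249), so the strap again hasn't moved, and there is no force. One view cannot separate a height error from a sideways one, so I'll raise the hand and view the tip at two opposite yaws.

Emit:
arm_command(targets=[[255, -50, 0, 0, 0, 0, 0], [255, -100, 0, 0, 0, 0, 0], [255, -140, 0, 0, -0.14, 0, 0], [255, -140, 0, 0, -0.28, 0, 0], [255, -140, 0, 0, -0.42, 0, 0], [255, -140, 0, 0, -0.56, 0, 0], [255, -140, 0, 0, -0.7, 0, 0], [255, -140, 0, 0, -0.84, 0, 0], [255, -140, 0, 0, -0.98, 0, 0], [255, -140, 0, 0, -1.1, 0, 0]])

```text
time: 8.0
ee_pos: [0.4914, -0.0806, 0.2219]
eef_rot: [-0.288, 0.646, 0.288, 0.646]
ft_force: [-0.1, 0.9, 0.3]
width: 0.0004
```

```bash
cat >> h.py <<'E'
def look(tag,x0,y0,w,h,f,cam='scene',g=1.5):
    im=camera(cam)[:,:,::-1];cv2.imwrite(f'pics/{tag}_full.png',im)
    cv2.imwrite(f'pics/{tag}.png',cv2.resize(np.clip(im[y0:y0+h,x0:x0+w]*g,0,255).astype(np.uint8),None,fx=f,fy=f,interpolation=cv2.INTER_CUBIC))
    s=read_state();np.save(f'pics/{tag}.npy',np.r_[s['ee_pos'],s['eef_rot']])
    print(s['time'],s['ee_pos']*1000,s['ft_force'],s['joint_positions'])
    print('tcp px',proj(cam,[s['ee_pos']])[0],'crop',(proj(cam,[s['ee_pos']])[0]-[x0,y0])*f)
E
python3 -c "
from h import *
look('a7',150,80,180,150,4)"
```

```text
8.05 [491.4 -80.7 221.9] [-0.   0.7  0. ] [ 0.7  0.1 -0.6  1.7  0.   1.4  0.9]
tcp px [236.2 200.7] crop [344.8 482.9]
```

View pics/a7.png

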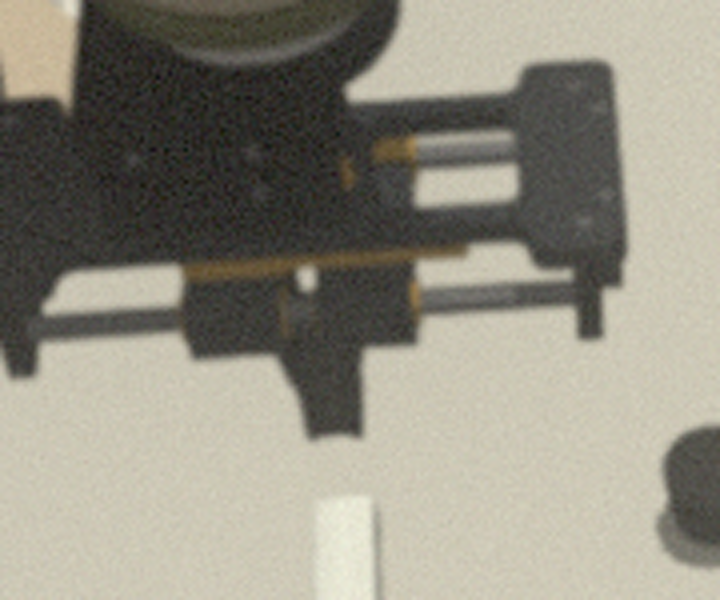

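The tip shows at crop (336,436), against a predicted TCP at (345,483). Tilting the hand 0.5 rad will give a second, independent view.

Emit:
arm_command(targets=[[255, 0, 0, 0, 0, 0, -0.14], [255, 0, 0, 0, 0, 0, -0.28], [255, 0, 0, 0, 0, 0, -0.42], [255, 0, 0, 0, 0, 0, -0.5], [255, 0, 0, 0, 0, 0, -0.5]])

```text
time: 8.55
ee_pos: [0.4902, -0.0794, 0.2216]
eef_rot: [-0.439, 0.555, 0.116, 0.697]
ft_force: [-0.2, -1.5, 0.2]
width: 0.0006
```

```bash
python3 -c "
from h import *
look('a8',150,80,180,150,4)"
```

```text
8.6 [490.8 -80.2 222.1] [-0.  -0.1  0.9] [ 0.6 -0.3 -0.7  2.1  0.2  1.   0.6]
tcp px [236.2 200.2] crop [344.6 480.8]
```

View pics/a8.png

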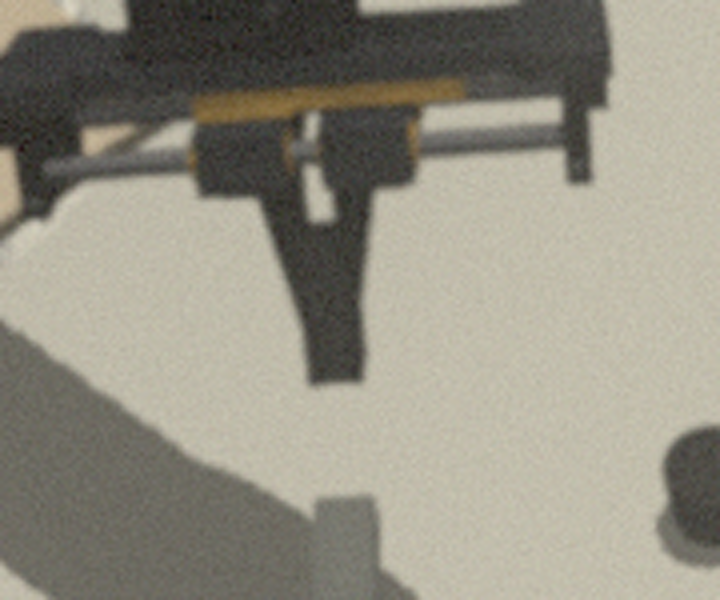

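Run:
```python
from h import *
from scipy.optimize import least_squares
obs=[('a7',(150+336.5/4-.4,80+436/4-.4)),('a8',(150+337/4-.4,80+382/4-.4))]
def f(d):
    o=[]
    for t,uv in obs:
        p=np.load(f'pics/{t}.npy');o+=list(proj('scene',[p[:3]+R.from_quat(p[3:]).apply(d)])[0]-uv)
    return o
r=least_squares(f,[-.02,0,0]);print(r.x*1000,r.fun)
```

```text
[-40.8 -11.3   1.6] [ 0.2 -0.  -0.2  0. ]
```

Solving both views, the real fingertip lies about 41 mm behind the reported TCP along the tool axis, with no real lateral error (the −11 mm in y is the near bottom edge of the 19 mm finger). So tip z = reported z + 0.041. Going back to the start side.

Emit:
arm_command(targets=[[255, 0, 0, 0, 0, 0, 0.14], [255, 0, 0, 0, 0, 0, 0.28], [255, 0, 0, 0, 0, 0, 0.42], [255, 0, 0, 0, 0, 0, 0.5], [255, 0, 0, 0, 0, 0, 0.5]])

```text
time: 9.1
ee_pos: [0.4927, -0.0836, 0.2208]
eef_rot: [-0.282, 0.648, 0.287, 0.647]
ft_force: [0.6, -0.1, 0.5]
width: 0.0004
```

Run:
```python
from h import *
s=read_state();print(s['ee_pos'])
print(cmd(st(1.094,.1,.020,.2),s['ee_pos'],s['eef_rot']),turn(s['eef_rot'])*1000)
```

```text
[ 0.5 -0.1  0.2]
[ 20.7   0.6 -58.1] [1083.3   -2.4   -7. ]
```

Emit:
arm_command(targets=[[255, 0, 0, -15, 0.14, 0, 0], [255, 5, 0, -30, 0.28, 0, 0], [255, 10, 0, -45, 0.42, 0, 0], [255, 20, 0, -57, 0.56, 0, 0], [255, 20, 0, -57, 0.7, 0, 0], [255, 20, 0, -57, 0.84, 0, 0], [255, 20, 0, -57, 0.98, 0, 0], [255, 20, 0, -57, 1.09, 0, 0], [255, 20, 0, -57, 1.09, 0, 0], [255, 20, 0, -57, 1.09, 0, 0]])

```text
time: 10.1
ee_pos: [0.4533, -0.1226, 0.202]
eef_rot: [0.089, 0.701, -0.089, 0.702]
ft_force: [-0.6, 0.4, 0.0]
width: 0.0006
```

Emit:
arm_command(targets=[[255, 40, 0, 0, 0, 0, 0], [255, 80, 0, 0, 0, 0, 0], [255, 110, 0, 0, 0, 0, 0], [255, 130, 0, 0, 0, 0, 0], [255, 140, 0, 0, 0, 0, 0], [255, 140, 0, 0, 0, 0, 0]])

```text
time: 10.7
ee_pos: [0.4526, -0.1224, 0.0612]
eef_rot: [0.09, 0.702, -0.09, 0.701]
ft_force: [-0.3, -0.3, 0.3]
width: 0.0006
```

Run:
```python
from h import *
s=read_state();print(s['time'],s['ee_pos']*1000,s['ft_force'],turn(s['eef_rot'])*1000)
for th,g in [(1.094,.003),(1,0),(.9,0),(.8,0),(.7,0),(.6,0),(.5,0),(.4,0),(.3,0),(.2,0),(.1,0),(.05,0),(0,0),(-.05,0)]:
  print(th,cmd(st(th,.1,g,.060),s['ee_pos'],s['eef_rot']))
```

```text
10.7 [ 452.6 -122.4   61.2] [-0.3 -0.3  0.3] [ 1.2 -1.7 -0.3]
1.094 [ 1.1 11.8  8.9]
1 [ 1.1 23.5 12.8]
0.9 [ 1.1 33.  16.5]
0.8 [ 1.1 42.1 21.1]
0.7 [ 1.1 50.8 26.7]
0.6 [ 1.1 58.9 33.3]
0.5 [ 1.1 66.4 40.8]
0.4 [ 1.1 73.2 49.2]
0.3 [ 1.1 79.1 58.3]
0.2 [ 1.1 84.  68. ]
0.1 [ 1.1 87.8 78.4]
0.05 [ 1.  89.3 83.7]
0 [ 1.  90.6 89.1]
-0.05 [ 1.  91.5 93.7]
```

Emit:
arm_command(targets=[[255, 1, 12, 9, 0, 0, 0], [255, 1, 18, 11, 0, 0, 0], [255, 1, 23, 13, 0, 0, 0], [255, 1, 28, 15, 0, 0, 0]])

```text
time: 11.1
ee_pos: [0.4753, -0.0996, 0.0616]
eef_rot: [0.09, 0.701, -0.091, 0.702]
ft_force: [-1.2, -2.7, -0.2]
width: 0.0003
```

Emit:
arm_command(targets=[[255, 0, 5, 2, 0, 0, 0], [255, 0, 9, 4, 0, 0, 0], [255, 0, 14, 6, 0, 0, 0], [255, 0, 18, 9, 0, 0, 0]])

```text
time: 11.5
ee_pos: [0.4882, -0.0838, 0.0609]
eef_rot: [0.09, 0.701, -0.09, 0.701]
ft_force: [-0.5, -1.8, 0.7]
width: 0.0008
```

```bash
python3 -c "
from h import *
look('a9',180,160,200,160,3.5)"
```

```text
11.55 [488.9 -83.3  61. ] [-0.7 -0.5 -0.1] [ 0.6  0.2 -0.6  1.9  0.1  1.1 -0.3]
tcp px [246.1 262.8] crop [231.4 360. ]
```

View pics/a9.png

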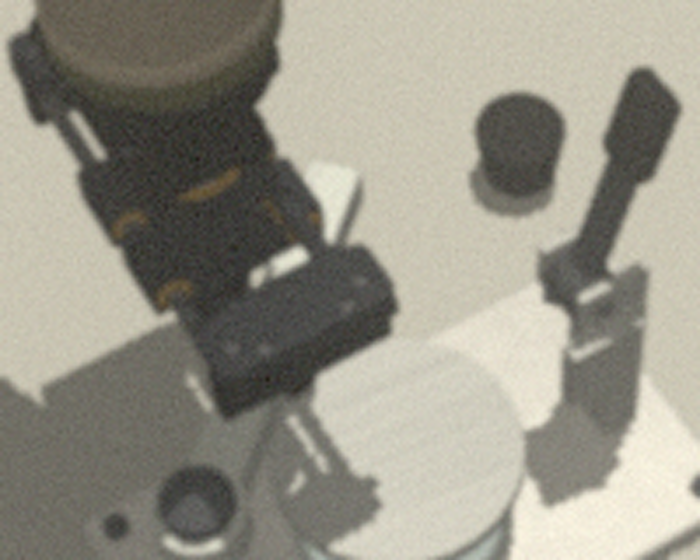

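The strap now swings: its nose is at crop (335,165), which is θ ≈ 0.72. Continuing the arc.

Emit:
arm_command(targets=[[255, 0, 5, 3, 0, 0, 0], [255, 0, 9, 6, 0, 0, 0], [255, 0, 13, 9, 0, 0, 0], [255, 0, 17, 13, 0, 0, 0], [255, 0, 20, 17, 0, 0, 0], [255, 0, 24, 21, 0, 0, 0], [255, 0, 27, 25, 0, 0, 0], [255, 0, 30, 30, 0, 0, 0], [255, 0, 33, 34, 0, 0, 0], [255, 0, 36, 39, 0, 0, 0]])

```text
time: 12.55
ee_pos: [0.5353, -0.0591, 0.0609]
eef_rot: [0.09, 0.701, -0.09, 0.701]
ft_force: [-2.2, -1.1, -0.7]
width: 0.0003
```

Emit:
arm_command(targets=[[255, 0, 2, 5, 0, 0, 0], [255, 0, 4, 10, 0, 0, 0], [255, 0, 6, 15, 0, 0, 0], [255, 0, 7, 18, 0, 0, 0]])

```text
time: 12.95
ee_pos: [0.5547, -0.0569, 0.0609]
eef_rot: [0.09, 0.701, -0.09, 0.701]
ft_force: [-0.8, -0.4, 0.2]
width: 0.0008
```

```bash
python3 -c "
from h import *
look('a10',220,160,200,160,3.5)
look('b10',250,190,200,160,3.5,'top')
s=read_state();print(cmd(st(0,.1,0,.060),s['ee_pos'],s['eef_rot']))"
```

```text
13.0 [555.  -56.8  61. ] [-0.4  1.  -0.2] [ 0.5  0.3 -0.6  1.8  0.2  1.1 -0.4]
tcp px [288.2 277.2] crop [238.9 410.3]
13.05 [554.8 -56.7  61. ] [ 0.5  0.9 -0.3] [ 0.5  0.3 -0.6  1.8  0.2  1.1 -0.4]
tcp px [345.  274.1] crop [332.3 294.3]
[1.  1.3 6.8]
```

View pics/a10.png

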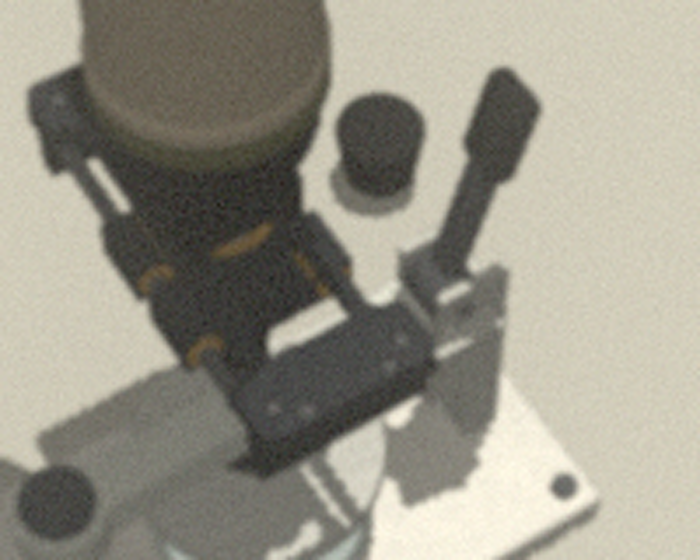

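View pics/b10.png

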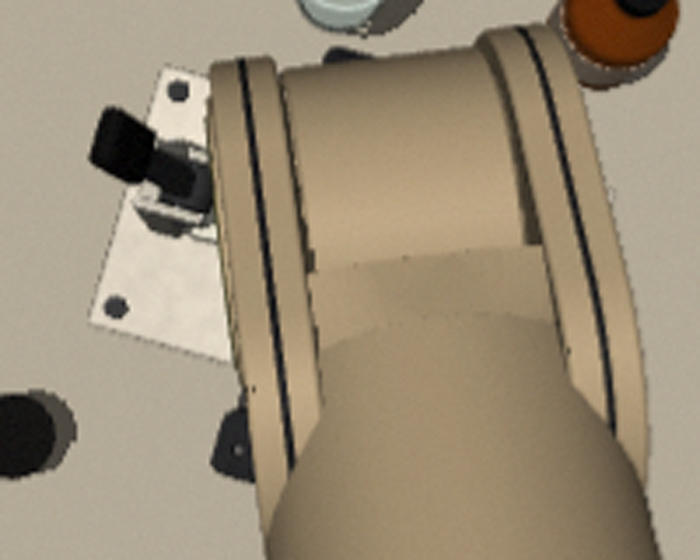

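The strap is almost across. Pressing on slowly until the stop shows as force.

Emit:
arm_command(targets=[[255, 0, 0, 2, 0, 0, 0], [255, 0, 0, 4, 0, 0, 0], [255, 0, 1, 6, 0, 0, 0], [255, 0, 1, 7, 0, 0, 0]])

```text
time: 13.45
ee_pos: [0.5603, -0.0578, 0.0609]
eef_rot: [0.09, 0.702, -0.09, 0.701]
ft_force: [-10.0, 2.0, 7.7]
width: 0.0003
```

Emit:
arm_command(targets=[[255, 0, 0, 1, 0, 0, 0], [255, 0, 0, 2, 0, 0, 0], [255, 0, 0, 2, 0, 0, 0]])

```text
time: 13.75
ee_pos: [0.5602, -0.0578, 0.0608]
eef_rot: [0.09, 0.704, -0.09, 0.699]
ft_force: [-17.0, 2.3, 13.8]
width: 0.0005
```

The stop is felt: force rises to 17 N and the TCP no longer moves, within about 1 mm of the computed closed position. Backing off and lifting to look.

Emit:
arm_command(targets=[[255, 0, 0, -4, 0, 0, 0], [255, 0, 0, -12, 0, 0, 0], [255, -10, 0, -30, 0, 0, 0], [255, -50, 0, -60, 0, 0, 0], [255, -100, -20, -80, 0, 0, 0], [255, -150, -60, -100, 0, 0, 0], [255, -190, -100, -110, 0, 0, 0], [255, -190, -145, -120, 0, 0, 0], [255, -190, -190, -120, 0, 0, 0], [255, -190, -190, -120, 0, 0, 0]])

```text
time: 14.75
ee_pos: [0.3968, -0.2168, 0.2521]
eef_rot: [0.092, 0.7, -0.094, 0.702]
ft_force: [0.6, 0.7, -0.4]
width: 0.0008
```

```bash
python3 -c "
from h import *
look('a11',200,160,210,170,3.4)
look('b11',250,190,200,160,3.5,'top')"
```

```text
14.8 [ 396.7 -217.1  251.7] [-1.8 -2.   0.7] [ 0.8 -0.1 -0.4  1.8 -0.   1.4  0.2]
tcp px [106.4 209.4] crop [-318.4  168. ]
14.85 [ 397.8 -214.4  251.3] [0.  0.2 0. ] [ 0.8 -0.1 -0.4  1.8 -0.   1.4  0.2]
tcp px [466.5 385. ] crop [757.7 682.5]
```

View pics/a11.png

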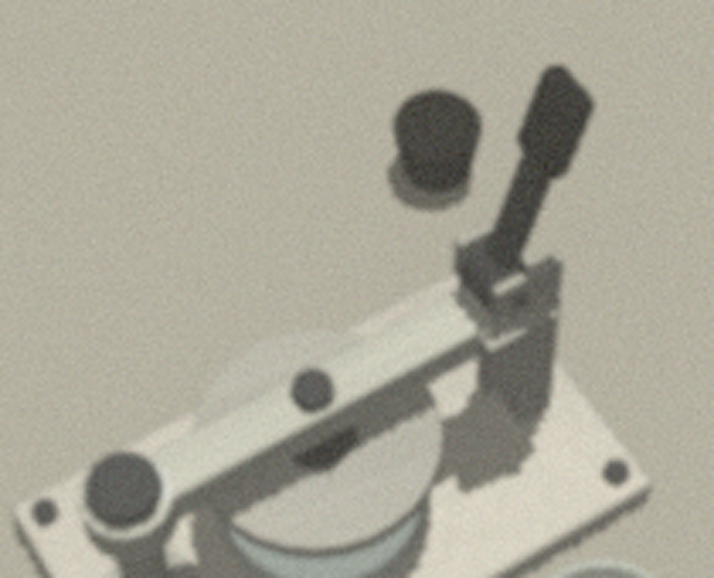

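View pics/b11.png

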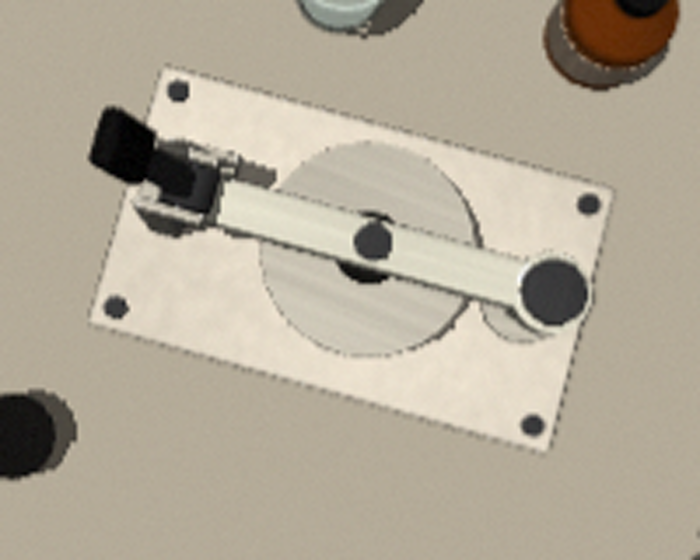

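The strap lies across the lid with its nose in the catch. From the top view, the pivot–knob line slopes 15.8° against a plate edge mean of 15.7°, so θ ≈ 0. The lid centre is unchanged at pixel (355.6,261). Now the lever path.

```bash
cat >> h.py <<'E'
def lv(adeg,r,gap=0,tipoff=.041):
    a=np.deg2rad(adeg)
    y=.092+r*np.cos(a)-(.006+gap)*np.sin(a); z=.134+r*np.sin(a)+(.006+gap)*np.cos(a)
    return U(0,y-.0095,z-tipoff)
E
python3 - <<'E'
from h import *
s=read_state();print(s['time'],s['ee_pos']*1000,turn(s['eef_rot'])*1000)
P=lv(75,.09,.025);Q=P.copy();Q[2]=.25
print(P,Q);print(cmd(Q,s['ee_pos'],s['eef_rot']),cmd(P,s['ee_pos'],s['eef_rot']))
E
```

```text
14.85 [ 397.8 -214.4  251.3] [-5.4  1.3  0.8]
[0.6 0.  0.2] [0.6 0.  0.2]
[  1.2 260.1 138.9] [ 63.3 260.2 138.8]
```

Emit:
arm_command(targets=[[255, 0, 40, 21, 0, 0, 0], [255, 0, 80, 43, 0, 0, 0], [255, 0, 120, 64, 0, 0, 0], [255, 0, 160, 86, 0, 0, 0], [255, 0, 200, 107, 0, 0, 0], [255, 0, 240, 128, 0, 0, 0], [255, 0, 260, 139, 0, 0, 0], [255, 0, 260, 139, 0, 0, 0], [255, 0, 260, 139, 0, 0, 0]])

```text
time: 15.75
ee_pos: [0.599, 0.0059, 0.2507]
eef_rot: [0.09, 0.702, -0.089, 0.701]
ft_force: [-0.4, -0.1, 0.0]
width: -0.0001
```

Run:
```python
from h import *
look('a12',200,60,220,200,3.)
s=read_state();print(turn(s['eef_rot'])*1000)
for a,r,g in [(75,.09,.025),(75,.09,.003)]+[(a,.09,0) for a in (70,65,60,55,50,45,40,35,30,25,20,15,10,5,0,-3)]:
  print(a,cmd(lv(a,r,g),s['ee_pos'],s['eef_rot']))
```

```text
15.8 [598.8   4.7 250.9] [ 0.  -0.1 -0. ] [ 0.4  0.3 -0.6  1.4  0.2  1.5 -0.5]
tcp px [338.7 193.8] crop [416.1 401.4]
[ 0.2 -0.   0.2]
75 [62.9 -3.5  1.2]
75 [68.6 17.8  1.2]
70 [71.3 28.3  1.2]
65 [73.8 35.8  1.2]
60 [76.9 43.   1.2]
55 [80.7 49.9  1.2]
50 [85.1 56.4  1.2]
45 [90.  62.6  1.2]
40 [95.4 68.3  1.2]
35 [101.3  73.5   1.2]
30 [107.7  78.1   1.2]
25 [114.4  82.2   1.3]
20 [121.4  85.7   1.3]
15 [128.8  88.6   1.3]
10 [136.3  90.8   1.3]
5 [144.   92.3   1.3]
0 [151.9  93.2   1.3]
-3 [156.6  93.4   1.3]
```

View pics/a12.png

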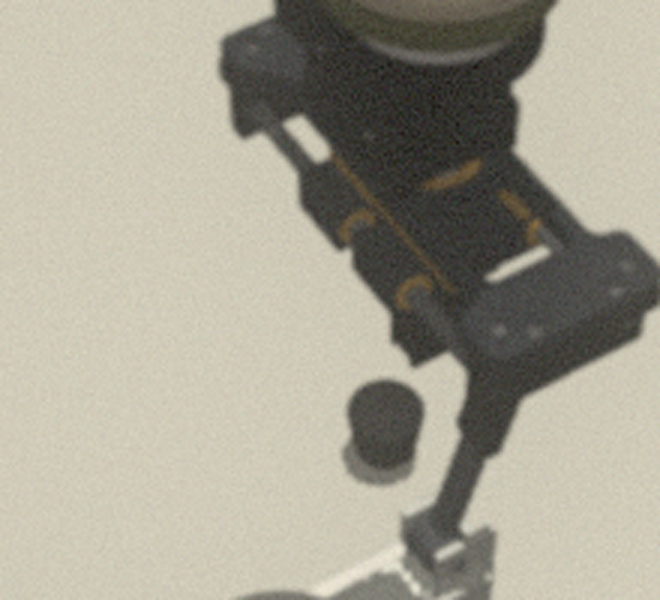

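The hand is above the raised lever, clear of it. Descending on the dish side and starting the push.

Emit:
arm_command(targets=[[255, 30, -3, 1, 0, 0, 0], [255, 63, -3, 1, 0, 0, 0], [255, 67, 8, 1, 0, 0, 0], [255, 69, 18, 1, 0, 0, 0], [255, 70, 23, 1, 0, 0, 0], [255, 71, 28, 1, 0, 0, 0], [255, 74, 36, 1, 0, 0, 0], [255, 77, 43, 1, 0, 0, 0], [255, 81, 50, 1, 0, 0, 0], [255, 85, 56, 1, 0, 0, 0]])

```text
time: 16.8
ee_pos: [0.6149, 0.0594, 0.166]
eef_rot: [0.09, 0.701, -0.09, 0.702]
ft_force: [1.3, -1.2, 1.8]
width: 0.0006
```

Run:
```python
from h import *
look('a13',200,60,220,200,3.)
```

```text
16.85 [614.5  60.4 165.1] [-0.1 -0.3  0.5] [ 0.3  0.4 -0.7  1.5  0.2  1.3 -0.6]
tcp px [371.8 213.6] crop [515.3 460.7]
```

View pics/a13.png

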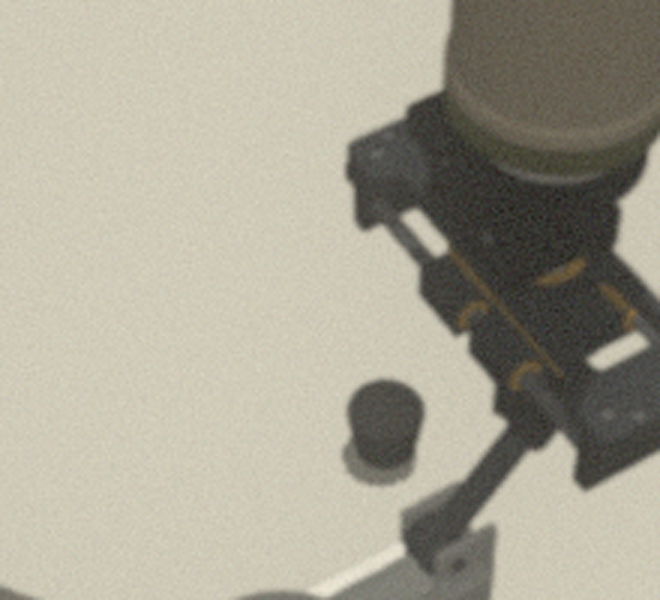

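The lever is turning: its arm now leans from (430,530) to (520,430) in the crop, and the forces are small. Continuing.

Emit:
arm_command(targets=[[255, 5, 6, 0, 0, 0, 0], [255, 10, 12, 0, 0, 0, 0], [255, 16, 17, 0, 0, 0, 0], [255, 23, 22, 0, 0, 0, 0], [255, 29, 26, 0, 0, 0, 0], [255, 36, 30, 0, 0, 0, 0], [255, 44, 33, 0, 0, 0, 0], [255, 51, 35, 0, 0, 0, 0], [255, 59, 36, 0, 0, 0, 0]])

```text
time: 17.75
ee_pos: [0.6236, 0.0939, 0.1065]
eef_rot: [0.09, 0.701, -0.09, 0.701]
ft_force: [-0.8, 0.3, 2.0]
width: 0.0004
```

Emit:
arm_command(targets=[[255, 2, 0, 0, 0, 0, 0], [255, 4, 1, 0, 0, 0, 0], [255, 6, 1, 0, 0, 0, 0]])

```text
time: 18.05
ee_pos: [0.6237, 0.0945, 0.101]
eef_rot: [0.09, 0.701, -0.09, 0.701]
ft_force: [-1.1, 0.3, 1.7]
width: 0.0006
```

Run:
```python
from h import *
look('a14',200,60,220,200,3.)
s=read_state();print(cmd(lv(0,.09),s['ee_pos'],s['eef_rot']))
```

```text
18.1 [623.7  94.5 101. ] [-1.   0.5  2. ] [ 0.3  0.5 -0.6  1.5  0.3  1.2 -0.7]
tcp px [388.1 228. ] crop [564.4 503.9]
[ 2.   0.1 -0.1]
```

View pics/a14.png

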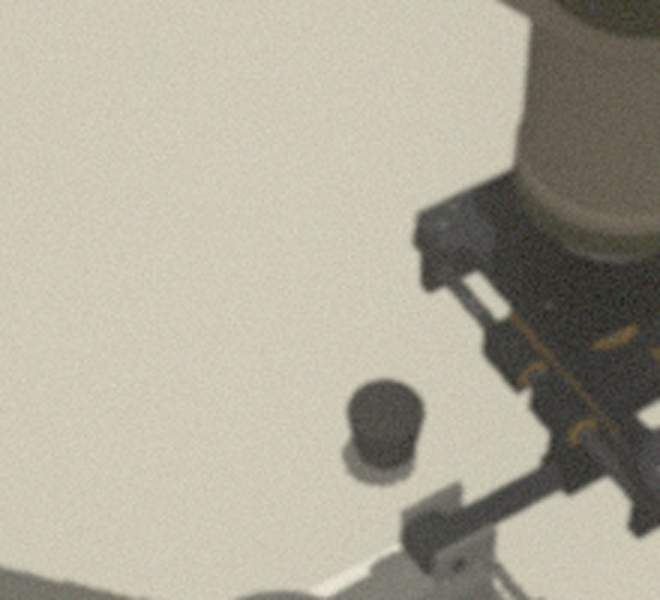

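The lever is nearly level. Pressing on until the end stop is felt.

Emit:
arm_command(targets=[[255, 1, 0, 0, 0, 0, 0], [255, 2, 0, 0, 0, 0, 0], [255, 3, 0, 0, 0, 0, 0], [255, 3, 0, 0, 0, 0, 0]])

```text
time: 18.5
ee_pos: [0.624, 0.0945, 0.1005]
eef_rot: [0.09, 0.701, -0.09, 0.702]
ft_force: [-9.0, -2.3, 20.4]
width: 0.0003
```

Emit:
arm_command(targets=[[255, 1, 0, 0, 0, 0, 0], [255, 2, 0, 0, 0, 0, 0], [255, 2, 0, 0, 0, 0, 0]])

```text
time: 18.8
ee_pos: [0.6241, 0.0945, 0.1002]
eef_rot: [0.09, 0.7, -0.091, 0.702]
ft_force: [-15.4, -3.5, 32.8]
width: 0.0005
```

The end stop is felt: 33 N, and the TCP is held at z = 0.1002, so the tip is at about 0.141. Retreating straight up and away to look.

Emit:
arm_command(targets=[[255, -5, 0, 0, 0, 0, 0], [255, -20, 0, 0, 0, 0, 0], [255, -60, 0, 0, 0, 0, 0], [255, -100, 0, 0, 0, 0, 0], [255, -150, 0, -30, 0, 0, 0], [255, -160, 0, -75, 0, 0, 0], [255, -160, 0, -120, 0, 0, 0], [255, -160, 0, -165, 0, 0, 0], [255, -160, 20, -205, 0, 0, 0], [255, -160, 50, -215, 0, 0, 0]])

```text
time: 19.8
ee_pos: [0.4256, 0.1978, 0.2574]
eef_rot: [0.089, 0.7, -0.091, 0.703]
ft_force: [1.7, 1.0, -0.9]
width: 0.0008
```

Emit:
arm_command(targets=[[255, 0, 45, 0, 0, 0, 0], [255, 0, 90, 0, 0, 0, 0], [255, 0, 90, 0, 0, 0, 0], [255, 0, 90, 0, 0, 0, 0]])

```text
time: 20.2
ee_pos: [0.4507, 0.2851, 0.2558]
eef_rot: [0.09, 0.702, -0.089, 0.701]
ft_force: [0.1, 0.2, 0.6]
width: 0.0006
```

```bash
python3 -c "
from h import *
look('a15',190,130,230,190,3.1)
look('b15',230,150,230,190,3.1,'top')
E=U(0,.092+.112,.14); print(proj('scene',[U(0,.092,.134),E]),proj('top',[U(0,.092,.134),E]))"
```

```text
20.25 [451.1 284.  256. ] [-0.9 -1.  -0.3] [ 0.2  0.2 -0.9  1.5  0.2  1.5 -1. ]
tcp px [388.2  38.5] crop [ 614.5 -283.7]
20.3 [451.4 283.4 256.2] [ 0.5 -0.5  0.2] [ 0.2  0.2 -0.9  1.5  0.2  1.5 -1. ]
tcp px [101.6 337.5] crop [-398.   581.4]
[[345.  239.6]
 [407.3 204. ]] [[303.2 241.9]
 [238.7 223.5]]
```

View pics/a15.png

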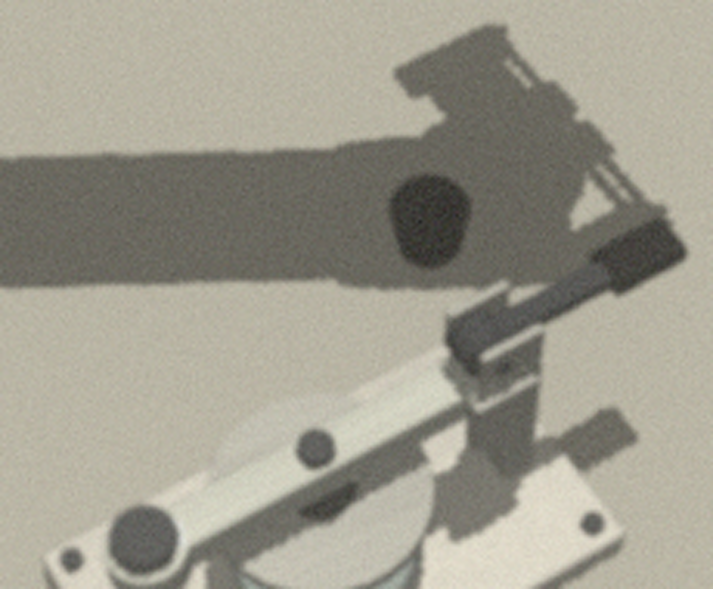

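View pics/b15.png

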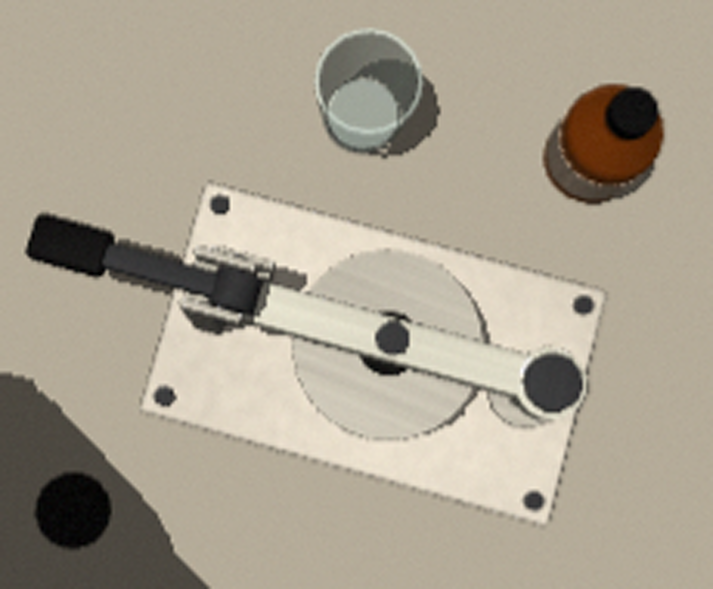

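The lever's end is at scene crop (677,235), against (674,229) predicted for level. The strap is across with its nose in the catch, and the lid, bottle, beaker and bung are where they were. Handing in.

```bash
python3 -c "
from bench import *
print(close_job())"
```

```text
the job is handed in; nothing more can be done
None
```

The clamp is closed and handed in at about 20 s of the 48 s allowed. I pushed the strap home first, then pushed the cam lever all the way down. No verdict was reported.

- **Strap:** it stopped against its stop at about 17 N. Afterwards it measured within about 0.01 rad of 0 in the top view, with the nose in the catch. That last push also showed about 14 N upward on the finger, which I did not explain.
- **Lever:** it stopped at its end at about 33 N upward on the finger, with the fingertip at about 141 mm (pad face given as 140 mm). In the last scene picture its outer end is about 2 pixels from the position predicted for level.
- **Everything else:** the lid centre had not moved in the picture taken after the strap push. In the last pictures the lid, bottle, beaker and bung look undisturbed. The arm touched nothing when I handed in.

**What disagreed:** the real fingertip sits about 41 mm behind the reported tool point along the tool axis. Because of this, my first two strap passes went over the strap without touching it. I found the offset from two views of the finger and allowed for it from then on.

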